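# Lock the pet's tablets in and hold the key turned

## Robot

A 6-joint arm with a two-finger parallel gripper is mounted at the origin on a cart in front of the work surface, level with it; the furniture and walls round the work are solid. World frame = base frame: x ahead of the robot, y to its left, z up, the work surface at z = 0. Lengths are in m, angles in degrees, forces in N, time in s.
With the tool pointing down it reaches from about 0.225 to 0.875 m from the base axis. Payload 3.4 kg.
Tool frame: the origin (TCP) lies midway between the tips of the shut fingers; the grasp point (between the pads) lies 19 mm behind it; z points along the fingers, y is the line along which they close (so a half turn about z gives the same grasp; the last joint's range is limited). The gripper opens to 85 mm and grips with 20 to 120 N. Pads are 22 mm wide; open, the fingers measure 114 mm over their backs; the gripper's body (76 mm by 85 mm) begins 54 mm behind the grasp point. The pads swing forward as they close: fully open they stand 13 mm farther back than shut.
Start: joints at [-6.933, 15.808, 86.224, -0, 77.962, -6.933], TCP at [0.575, -0, 0.231] pointing down, gripper open.
Joint ranges: [-165.64, 165.64], [-43.16, 119.46], [12.63, 154.43], [-67.54, 247.53], [6.08, 155.33], [-154.97, 154.97]. Speed limits (degrees/s): [147.25, 147.25, 180, 180, 180, 180].

## Interface

Orientations are given as a 3x3 rotation matrix whose columns are the frame's x, y, z axes.
In Python, from cell import * gives the robot as it stands.
- The arm moves only by the tool move_arm, never from a script. Its argument "increments" is a list of rows, each a list of 3 entries, a list of its own where there are three numbers: the shift along the tool's x, y, z in units of 30 mm (1.0 is 30 mm), then the turn, a rotation vector about the tool's x, y, z in units of 5 degrees (1.0 is 5 degrees), then the closure, from 0 (fully open) to 1 (shut). A call has 1 to 5 rows; each row shifts and turns the commanded pose from where the row before left it, along the tool's axes as they then stand; what a row does not reach is not made up. A row lasts 1/8 s, in which the tool goes at most 62.5 mm and 10.7 degrees, less where a joint would pass 70% of its speed; a pose out of reach is approached as far as the arm can. A call is refused whole if a number of a shift passes 1 or a number of a turn 1, either way. A call with a gripper value outside its range is refused whole. The fingers move at their own pace and stop on an object; the grip force is fixed at half the most. Time passes only in rows, so rows that do not move let the fingers close. It gives the time, the measured TCP pose, the force, the opening and the grip force at its end, in the units of the state.
- sense(): the state, without advancing time (a new reading comes with each control period).
- capture(name): name is "scene" or "side" or "wrist"; returns the picture (480x640x3 uint8, blue, green, red); there is no depth.
- calibration(name): a dict with "fx", "fy", "cx", "cy" (pixels), "xyz" and "attitude" of the camera in the world. Camera axes: x right, y down, z forward; pixel columns grow to the right and rows downward; lengths in m; the calibration is good to about 2 mm. A picture is of the moment at which its call begins: read the wrist's pose just before it. calibration takes no time and is no camera call; for the wrist camera it gives the pose at the moment of the call.
- hand_in(): hands the job in; it is judged then, once.
Trained networks look in the newest picture that a camera, given by its name, has taken for a name from the list of things; names that differ only in an ending like _2 or _b are one class to them, and where a whole thing is asked for, a point or a joint stands for the part that bears it (a point fixed in the world has none). Each returns a list of dicts, best first, with "p" (0 to 1); they miss things now and then, are a little off and sometimes report something else, mostly with a low value. They report only what shows in the picture. A call takes as long as a camera call.
- spot_in(camera, query): "extent" ([centre column, centre row, width, height] in pixels, round what is visible of it).
- silhouettes(camera, query): "mask" (480x640 bool, what is visible of it) and "extent" ([centre column, centre row, width, height] in pixels, round what is visible of it).
- tip_of(camera, query): "at" ([column, row] in pixels: a listed point, or the origin of a listed thing).
The state is a dict: "time_s": time; "joint_positions": joint angles; "joint_velocities": joint speeds; "joint_efforts": joint torques, N m; "tool_pos": TCP position; "tcp_rot": TCP orientation; "contact_force": force on the tool from outside, world axes, zero at the start; "ft_torque": the same for the moment, N m; "grip_width": finger opening in m; "gripper_force": force on a finger pad.
Only numpy, scipy, OpenCV 4.12 (cv2) and the standard library are available. Lean on these libraries where they do the work, as an engineer would, in place of code of your own. Each camera call takes 0.05 s, during which the arm holds its last target. There are 200 camera calls.

## Task

Lay the loose tablet carton flat and squarely on top of the one in the holder's tray, edges flush, and let go of it. Then take the key from its stand, work it fully home past the sticky pins of the holder's lock and turn it a quarter turn clockwise (seen from above), so that the bar swings over the pile. A spring would turn it back: finish still gripping the key in the turned position, while I fit the padlock; leave the salt shaker, the spice jar and the white bottle where they are.

Things in the scene. Friction and masses are not known exactly. Their poses are not given: they have to be found in the camera images.
- holder: White metal medicine holder, does not move: base plate with a low tray and, on the tray's +y side, a square lock post 64 x 64 mm, 70 mm high. Origin on the worktop under the tray's centre; own y runs from tray to post, own x away from the robot at yaw 0, z up. Tray inside 55 mm (x) by 114 mm (y), floor 5 mm and lip tops 14 mm above the worktop.
- tray (a point): Centre of the tray's floor, 5 mm above the worktop.
- keyhole (a point): Centre of the keyhole's mouth in the post's steel top, 98 mm from the tray's centre along the holder's +y, 70 mm up. Vertical flared slot 26.4 mm (holder x) by 9.4 mm (y). The key turns only when home (collar within 2 mm of the top), and is captive when turned. On the last 15 mm down two spring pins stick: a push of about 10 N, helped by a small twist to and fro, passes them.
- bar (a joint): Angle of lock and retaining bar (rad): 0 at the start, bar along the holder's +x; grows as the key turns clockwise seen from above; stop at 1.60; at 1.57 the bar lies over the pile. A return spring pulls back to 0 with about 0.03 Nm at 0 and 0.13 Nm at a quarter turn. The key has about 0.1 rad of play in it.
- bar_tip (a point): Outer end of the steel bar, 106 mm from the keyhole's axis. The bar is 16 mm wide and lies 52 to 57 mm above the worktop, 3 mm over a pile of two cartons.
- key_stand: Light wooden block 60 x 60 x 34 mm that does not move, with a vertical slot, 28 x 11 mm (long along its x), in which the key stands upright. Origin at the centre of its underside.
- key: Upright key, 72 mm tall, 60 g. Origin at the blade's tip, z up. From the tip: blade 24 mm (own x) by 7 mm (y), 16 mm long, wedge tip; thin neck; collar 24 mm across, underside at 28 mm; black bow 34 mm (x) by 12 mm (y) from 34 to 72 mm. Hangs in the stand by its collar, tip 6 mm above the worktop. Same after a half turn about z. Grip the bow's flat sides (closing along y).
- key_collar (a point): Underside of the key's collar on its axis, 28 mm above the tip; meets keyhole when the key is home.
- key_bow (a point): Grip point in the bow, 57 mm above the key's tip.
- carton_in_tray: Tablet carton 50 mm (x) by 110 mm (y) by 22 mm (z), 60 g, lying in the tray, loose. Origin at the centre of its underside, axes like the holder's.
- carton_loose: Carton of the same kind, 50 x 110 x 22 mm, about 60 g, lying flat on the worktop. Origin at the centre of its underside, long side along its y.
- salt: Salt shaker, 44 mm across, 90 mm tall, a bystander. Origin under its centre.
- spice: Spice jar with a red lid, 45 mm across, 106 mm tall, a bystander. Origin under its centre.
- powder: White bottle with a blue cap, 66 mm across, 140 mm tall, a bystander. Origin under its centre.

How it is judged (in metres and radians):
On the way, in this order (a step that is already met when the one before it is completed fails the run):
1. the loose carton lies squarely on the one in the tray, released (horizontal distance between carton_loose and carton_in_tray below 0.008 m and angle between the y axis of carton_loose and the y axis of carton_in_tray, either way round below 0.12 rad and z of carton_loose in the frame of carton_in_tray between 0.019 and 0.025 m and angle between carton_loose's own z axis and vertical below 0.08 rad and horizontal distance between carton_in_tray and tray below 0.008 m and height (world z) of carton_in_tray below 0.009 m and contact force between the fingers and carton_loose below 0.1 N and linear speed of carton_loose below 0.02 m/s), for 0.2 s.
2. the key is fully home in the lock, not yet turned (z of key_collar in the frame of keyhole below 0.003 m and horizontal distance between key_collar and keyhole below 0.004 m and value of joint bar below 0.3 rad), for 0.1 s.
3. the key is turned a quarter in the grip (z of key_collar in the frame of keyhole below 0.003 m and horizontal distance between key_collar and keyhole below 0.004 m and value of joint bar above 1.35 rad and contact force between the fingers and key above 1 N), for 0.2 s.
At the end, for the whole second after the job is handed in: Fingers grip the key (over 1 N), home in the lock (collar within 3 mm of the post top, 4 mm of the axis), bar at 1.35 rad or more; loose carton flat and at rest on the one in the tray, centres within 8 mm, sides within 0.12 rad, not touched; lower carton flat in the tray (all of step 1 and all of step 3); the arm keeps its last pose, push and grip.
It fails at once if a bystander was moved more than 30 mm or tipped over (distance of any of salt, spice, powder from where it was at the start of the episode above 0.03 m or angle between any of salt, spice, powder's own z axis and vertical above 0.5 rad).
It also fails if it takes over 58 s, if anything falls off the work surface, if the arm or the gripper's body presses on something with over 40 N, if the wrist force passes 120 N, or if a joint passes its speed limit or range.

## Working session

There is one attempt and no reset: what is moved stays moved. The work goes in short steps, Python scripts to look and compute and a tool call to move; the robot and the scene stay as the last step left them, time stands still between calls to the robot, and variables do not carry over. Pictures are saved under pics/ and viewed, at most 10 in all, crops included, and the job is handed in when it is done.

Besides the shell and the picture viewer there is one more tool, called after "Call:" by a JSON object that holds its "op" and its "data". move_arm: Moves the arm, as the interface text tells. Its arguments: {"type":"object","properties":{"increments":{"type":"array","items":{"type":"array"}}},"required":["increments"]}

```bash
mkdir -p pics; ls
python3 - <<'E'
from cell import *
import cv2
for n in ("scene","side","wrist"):
    c=calibration(n); print(n,{k:(v if not hasattr(v,'tolist') else v.tolist()) for k,v in c.items()})
    cv2.imwrite(f"pics/{n}0.png",capture(n))
s=sense(); print(s)
E
```

```text
pics
scene {'fx': 534.8756535450748, 'fy': 534.8756535450748, 'cx': 317.33311025176215, 'cy': 249.17393350490468, 'xyz': [-0.2650274719642041, 0.7253843497226656, 0.792670182708722], 'attitude': [[-0.7044064205313174, -0.3695575929572292, 0.6060022938916287], [-0.709356324608579, 0.3965990900731031, -0.5826858214260878], [-0.025003988723102225, -0.8403191936644345, -0.5415149612957055]]}
side {'fx': 531.6046294143521, 'fy': 531.6046294143521, 'cx': 326.3975596722322, 'cy': 243.12474956951107, 'xyz': [1.0157566650581815, 0.4423245378720414, 1.0504851982018375], 'attitude': [[-0.7066069900621078, 0.5797738955341918, -0.40567079221023084], [0.7075602920783272, 0.5723858579531411, -0.4144066392919864], [-0.008061927151764106, -0.5798591722757815, -0.8146768351059486]]}
wrist {'fx': 337.71330111052646, 'fy': 337.71330111052646, 'cx': 327.6389962812825, 'cy': 239.60299998625388, 'xyz': [0.5749513947218483, 0.08576182398708726, 0.37379221597259177], 'attitude': [[0.9999974538185035, 0.0010867219824481442, -0.001977723903968095], [0.0003749423164392889, -0.9442394033349233, -0.32925948522095
[... 217 characters left out ...]
94e+00]), 'joint_velocities': array([ 0.03814105, -0.00101119, -0.12223127,  0.04465385,  0.03034704,
        0.00406238]), 'joint_efforts': array([ 9.65923646e-04, -4.17143512e+01, -2.46032345e+01, -1.26433165e-04,
        7.58384820e-03, -3.43765259e-05]), 'tool_pos': array([5.74596529e-01, 3.89724156e-05, 2.30614594e-01]), 'tcp_rot': array([[-2.74952111e-05,  9.99998949e-01, -1.44951987e-03],
       [ 9.99999983e-01,  2.77578642e-05,  1.81180275e-04],
       [ 1.81220320e-04, -1.44951487e-03, -9.99998933e-01]]), 'contact_force': array([ 0.1974643 ,  0.06165261, -0.30227634]), 'ft_torque': array([0.0221914 , 0.01204947, 0.02189084]), 'gripper_force': 0.0, 'grip_width': 0.08537799238872462}
```

View pics/scene0.png

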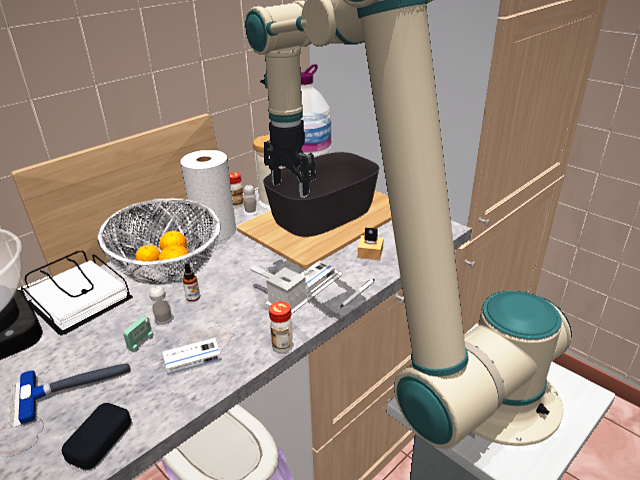

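View pics/side0.png

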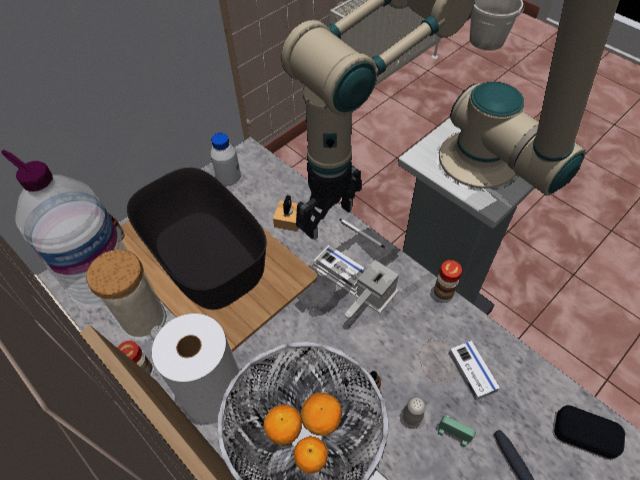

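Scene view: loose carton at about (191,354), holder post at (283,285), key stand at (370,243), spice at (281,327), salt at (160,305). Side view: carton (474,369), post (377,283), key (288,207), powder bottle (225,160).

```bash
cat > h.py <<'E'
from cell import *
import numpy as np, cv2
def ray(c,p):
    d=np.array(c["attitude"])@np.array([(p[0]-c["cx"])/c["fx"],(p[1]-c["cy"])/c["fy"],1]); return np.array(c["xyz"]),d/np.linalg.norm(d)
def onz(c,p,z):
    o,d=ray(c,p); return o+d*(z-o[2])/d[2]
def tri(rays):
    A=sum(np.eye(3)-np.outer(d,d) for o,d in rays); b=sum((np.eye(3)-np.outer(d,d))@o for o,d in rays)
    return np.linalg.solve(A,b)
def proj(c,P):
    q=(np.array(P)-np.array(c["xyz"]))@np.array(c["attitude"]); return np.array([c["fx"]*q[...,0]/q[...,2]+c["cx"],c["fy"]*q[...,1]/q[...,2]+c["cy"]]).T
def boxmask(c,corners):
    m=np.zeros((480,640),np.uint8); cv2.fillConvexPoly(m,cv2.convexHull(proj(c,corners).astype(np.float32)).astype(np.int32),1); return m
def box(x,y,yaw,sx,sy,z0,z1):
    R=np.array([[np.cos(yaw),-np.sin(yaw)],[np.sin(yaw),np.cos(yaw)]])
    return np.array([[*(R@[a*sx/2,b*sy/2]+[x,y]),z] for a in(-1,1) for b in(-1,1) for z in(z0,z1)])
E
python3 - <<'E'
from h import *
np.set_printoptions(precision=4,suppress=True)
C={n:calibration(n) for n in("scene","side")}
for n in C: capture(n)
for q,z in [("carton_loose",0),("keyhole",.07),("tray",.005),("bar_tip",.055),("key_bow",.063),("key_stand",0),("salt",0),("spice",0),("powder",0)]:
    r=[]
    for n in C:
        d=tip_of(n,q)
        for k in d[:2]: print(q,n,round(k["p"],2),np.array(k["at"]),onz(C[n],k["at"],z))
        if d: r.append(ray(C[n],d[0]["at"]))
    if len(r)==2: print("   tri",tri(r))
for n in C:
    for d in silhouettes(n,"carton_loose"):
        m=d["mask"].astype(np.uint8); c=max(cv2.findContours(m,0,2)[0],key=cv2.contourArea)
        P=np.array([onz(C[n],p[0],.022)[:2] for p in c],np.float32); print(n,d["p"],d["extent"],cv2.minAreaRect(P*1000))
E
```

```text
carton_loose scene 0.86 [189.4 359.7] [ 0.5153  0.3553 -0.    ]
carton_loose side 0.97 [474.3 370.2] [0.506  0.3536 0.    ]
   tri [0.5095 0.356  0.0058]
keyhole scene 0.66 [283.  277.7] [0.5155 0.0877 0.07  ]
keyhole side 0.79 [375.4 277.6] [0.5178 0.0836 0.07  ]
   tri [0.5176 0.0844 0.0683]
tray scene 0.9 [314.1 279.2] [ 0.524  -0.0189  0.005 ]
tray scene 0.25 [162.5 320.6] [0.6616 0.3302 0.005 ]
tray side 0.33 [375.6 278.7] [0.4867 0.0622 0.005 ]
   tri [0.4877 0.0464 0.0372]
bar_tip scene 0.57 [252.3 268.3] [0.6153 0.0996 0.055 ]
bar_tip side 0.6 [349.7 316. ] [0.6183 0.103  0.055 ]
   tri [0.6168 0.1005 0.0534]
key_bow scene 0.47 [372.5 229.2] [ 0.5137 -0.2291  0.063 ]
key_bow side 0.6 [337.8 273.1] [0.5635 0.0148 0.063 ]
key_bow side 0.51 [285.5 204.8] [ 0.5131 -0.21    0.063 ]
   tri [ 0.4978 -0.0817  0.0659]
key_stand scene 0.91 [368.9 253.9] [ 0.5039 -0.2056  0.    ]
key_stand side 0.92 [290.8 217.9] [ 0.5005 -0.2106  0.    ]
   tri [ 0.5028 -0.2068  0.0019]
salt side 0.81 [406.7 415.6] [0.6764 0.3149 0.    ]
spice scene 0.7 [281.1 346.8] [0.4054 0.1968 0.    ]
spice side 0.73 [440.7 292. ] [0.4066 0.1891 0.    ]
   tri [ 0.4071  0.1918 -0.0019]
powder side 0.57 [224.3 182.5] [ 0.5431 -0.4233  0.    ]
scene 0.7 [191.1, 358.1, 60.3, 34.6] ((498.4075927734375, 356.40350341796875), (109.70867919921875, 77.08120727539062), 66.36421966552734)
side 0.96 [475.2, 369.7, 49.2, 54.2] ((516.9090576171875, 353.48370361328125), (113.93453216552734, 58.32365036010742), 66.45065307617188)
```

Run:
```python
from h import *
np.set_printoptions(precision=4,suppress=True)
c=calibration("wrist")
for q,z in [("keyhole",.07),("tray",.005),("bar_tip",.057),("key_bow",.063),("key_stand",0),("key",.006),("carton_in_tray",.005),("holder",0),("powder",0)]:
    for k in tip_of("wrist",q)[:2]: print(q,round(k["p"],2),np.array(k["at"]),onz(c,k["at"],z))
```

```text
bar_tip 0.58 [376.6 109.9] [0.618  0.0956 0.057 ]
key_bow 0.61 [269.4 396.6] [ 0.5072 -0.217   0.063 ]
key_stand 0.67 [276.2 356.7] [ 0.5064 -0.2108  0.    ]
key 0.83 [276.9 362.2] [ 0.508  -0.2148  0.006 ]
carton_in_tray 0.82 [281.6 209.2] [ 0.5233 -0.0071  0.005 ]
carton_in_tray 0.42 [276.7 356.3] [ 0.508  -0.2062  0.005 ]
```

View pics/wrist0.png

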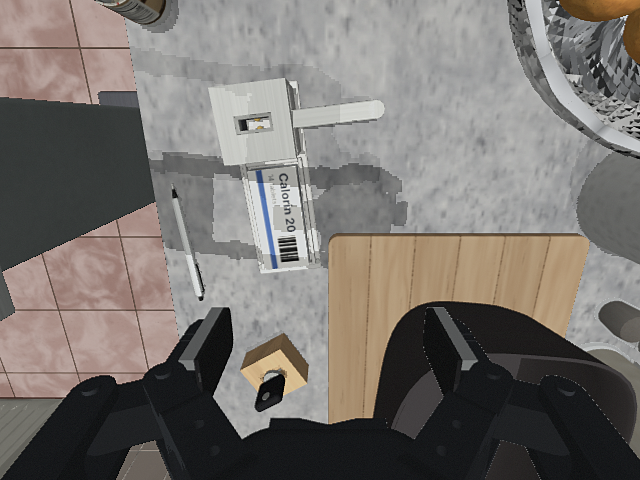

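The wrist view shows the post top with corners about (209,89),(286,79),(299,156),(224,165), keyhole at (254,124), bar tip (382,109), tray carton text side down to (308,268), and stand top corners (241,371),(279,334),(308,370).

Run:
```python
from h import *
np.set_printoptions(precision=4,suppress=True)
c=calibration("wrist")
f=lambda L,z:np.array([onz(c,p,z)[:2] for p in L])
P=f([(209,89),(286,79),(299,156),(224,165)],.07);print("post",P,P.mean(0),np.linalg.norm(np.diff(P,axis=0),axis=1))
print("edge yaw",[np.degrees(np.arctan2(*(v[::-1]))) for v in (P[1]-P[0],P[2]-P[3])], [np.degrees(np.arctan2(v[0],-v[1])) for v in (P[3]-P[0],P[2]-P[1])])
print("hole",f([(254,124)],.07),"bar",f([(382,109)],.057))
for d in silhouettes("wrist","carton_in_tray")[:1]:
    m=d["mask"].astype(np.uint8); k=max(cv2.findContours(m,0,2)[0],key=cv2.contourArea)
    print(d["p"],d["extent"],cv2.minAreaRect(np.array([onz(c,p[0],.027)[:2]*1000 for p in k],np.float32)))
P=f([(241,371),(279,334),(308,370)],.034);print("stand",P,(P[0]+P[2])/2,np.linalg.norm(np.diff(P,axis=0),axis=1),[np.degrees(np.arctan2(*v[::-1])) for v in np.diff(P,axis=0)])
P=f([(258,405),(284,378)],.078);print("bow",P,P.mean(0),np.degrees(np.arctan2(*(P[1]-P[0])[::-1])))
```

```text
post [[0.477  0.1113]
 [0.5409 0.1188]
 [0.5499 0.0573]
 [0.4831 0.0495]] [0.5127 0.0842] [0.0644 0.0621 0.0672]
edge yaw [np.float64(6.714630805765978), np.float64(6.675017749302736)] [np.float64(5.710781252081496), np.float64(8.285576006281909)]
hole [[0.5122 0.0839]] bar [[0.6228 0.0963]]
0.88 [277.7, 214.8, 63.2, 109.7] ((524.1807250976562, -12.107284545898438), (53.91419219970703, 113.04276275634766), 6.571029186248779)
stand [[ 0.4681 -0.2052]
 [ 0.5176 -0.1515]
 [ 0.5509 -0.2036]] [ 0.5095 -0.2044] [0.073  0.0619] [np.float64(47.33477530029375), np.float64(-57.39415306849629)]
bow [[ 0.497  -0.2143]
 [ 0.5278 -0.1769]] [ 0.5124 -0.1956] 50.61737336596391
```

Call:
{"op": "move_arm", "data": {"increments": [[[1, -0.2, 0], [0, 0, 0], 0], [[1, -0.2, 0], [0, 0, 0], 0], [[1, -0.2, 0], [0, 0, 0], 0], [[1, -0.2, 0], [0, 0, 0], 0], [[1, -0.2, 0], [0, 0, 0], 0]]}}

```text
time_s: 2.38
tool_pos: [0.5448, 0.1509, 0.2314]
tcp_rot: [[0.0, 1.0, 0.0], [1.0, -0.0, 0.0], [0.0, 0.0, -1.0]]
contact_force: [-0.1, -0.2, -0.1]
grip_width: 0.0851
gripper_force: 0.0
```

Call:
{"op": "move_arm", "data": {"increments": [[[1, -0.2, 0], [0, 0, 0], 0], [[1, -0.2, 0], [0, 0, 0], 0], [[1, -0.2, 0], [0, 0, 0], 0], [[1, -0.2, 0], [0, 0, 0], 0], [[1, -0.2, 0], [0, 0, 0], 0]]}}

```text
time_s: 3.0
tool_pos: [0.5148, 0.301, 0.2313]
tcp_rot: [[-0.0, 1.0, 0.0], [1.0, 0.0, -0.0], [-0.0, 0.0, -1.0]]
contact_force: [0.1, 0.6, 0.3]
grip_width: 0.0849
gripper_force: 0.0
```

Call:
{"op": "move_arm", "data": {"increments": [[[1, -0.1, 0], [0, 0, 1], 0], [[0.8, -0.1, 0], [0, 0, 1], 0], [[0, 0, 0], [0, 0, 1], 0], [[0, 0, 0], [0, 0, 1], 0], [[0, 0, 0], [0, 0, 0.8], 0]]}}

```text
time_s: 3.62
tool_pos: [0.5111, 0.3543, 0.2312]
tcp_rot: [[0.409, 0.913, -0.0], [0.913, -0.409, -0.0], [-0.0, -0.0, -1.0]]
contact_force: [0.5, -0.6, -0.8]
grip_width: 0.0856
gripper_force: 0.0
```

```bash
cat >> h.py <<'E'
def rect(q,z,cam="wrist",fit=None):
    c=calibration(cam); im=capture(cam)
    d=silhouettes(cam,q)[0]; m=d["mask"].astype(np.uint8); k=max(cv2.findContours(m,0,2)[0],key=cv2.contourArea)
    print(q,d["p"],d["extent"],cv2.minAreaRect(np.array([onz(c,p[0],z)[:2]*1000 for p in k],np.float32)))
    return c,im,m
def fitbox(c,m,x,y,yaw,sx,sy,z0,z1):
    from scipy.optimize import minimize
    k=max(cv2.findContours(m,0,2)[0],key=cv2.contourArea)[:,0,:].astype(float)
    def cost(v):
        h=cv2.convexHull(proj(c,box(v[0]/1000,v[1]/1000,np.radians(v[2]),sx,sy,z0,z1)).astype(np.float32))
        return np.mean([min(abs(cv2.pointPolygonTest(h,(float(a),float(b)),True)),8) for a,b in k])
    r=minimize(cost,[x*1000,y*1000,yaw],method="Nelder-Mead",options=dict(initial_simplex=[[x*1000,y*1000,yaw],[x*1000+8,y*1000,yaw],[x*1000,y*1000+8,yaw],[x*1000,y*1000,yaw+4]],maxiter=200))
    print("fit",r.x,"px",r.fun); return r.x
E
python3 - <<'E'
from h import *
c,im,m=rect("carton_loose",.022)
fitbox(c,m,.51,.355,-24,.05,.11,0,.022)
im[...,1][cv2.Canny(m*255,1,2)>0]=255
cv2.imwrite("pics/w1.png",im); s=sense(); print(s["tool_pos"],s["tcp_rot"])
E
```

```text
carton_loose 0.65 [327.1, 205.6, 48.1, 101.6] ((510.78643798828125, 352.1812744140625), (111.68588256835938, 49.808895111083984), 66.37493133544922)
fit [511.07797244 350.48669123 -25.30800642] px 0.9440293851331784
[0.5111284  0.35422957 0.23126061] [[ 4.06479625e-01  9.13659844e-01  5.61504551e-05]
 [ 9.13659845e-01 -4.06479620e-01 -8.06403577e-05]
 [-5.08538410e-05  8.40810785e-05 -9.99999995e-01]]
```

View pics/w1.png

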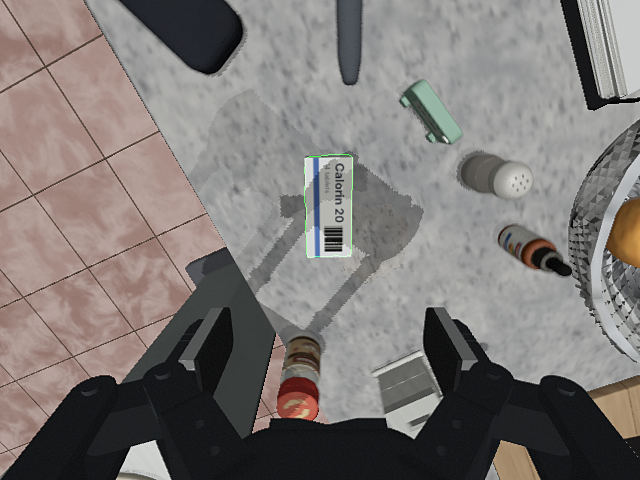

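The wrist view shows the loose carton at (327,206), centred under the tool with sides parallel; clearances fine.

Call:
{"op": "move_arm", "data": {"increments": [[[-0.1, 0.04, 1], [0, 0, 0], 0], [[0, 0, 1], [0, 0, 0], 0], [[0, 0, 1], [0, 0, 0], 0], [[0, 0, 1], [0, 0, 0], 0], [[0, 0, 1], [0, 0, 0], 0]]}}

```text
time_s: 4.35
tool_pos: [0.5112, 0.3509, 0.0805]
tcp_rot: [[0.406, 0.914, 0.0], [0.914, -0.406, 0.0], [0.0, 0.0, -1.0]]
contact_force: [-0.7, 0.0, -1.7]
grip_width: 0.0857
gripper_force: 0.0
```

Call:
{"op": "move_arm", "data": {"increments": [[[0, 0, 1], [0, 0, 0], 0], [[0, 0, 1], [0, 0, 0], 0], [[0, 0, 0.55], [0, 0, 0], 0], [[0, 0, 0], [0, 0, 0], 1], [[0, 0, 0], [0, 0, 0], 1]]}}

```text
time_s: 4.97
tool_pos: [0.5119, 0.3514, 0.0059]
tcp_rot: [[0.407, 0.914, 0.002], [0.914, -0.407, 0.001], [0.002, 0.001, -1.0]]
contact_force: [-0.2, -0.1, 1.0]
grip_width: 0.0519
gripper_force: 1.2
```

Call:
{"op": "move_arm", "data": {"increments": [[[0, 0, 0], [0, 0, 0], 1], [[0, 0, 0], [0, 0, 0], 1], [[0, 0, 0], [0, 0, 0], 1], [[0, 0, 0], [0, 0, 0], 1]]}}

```text
time_s: 5.48
tool_pos: [0.5121, 0.3516, 0.0064]
tcp_rot: [[0.407, 0.914, 0.003], [0.914, -0.407, 0.002], [0.003, 0.002, -1.0]]
contact_force: [-0.2, -0.1, 7.0]
grip_width: 0.0483
gripper_force: 64.8
```

Call:
{"op": "move_arm", "data": {"increments": [[[0, 0, -0.9], [0, 0, 0], 1], [[0, 0, -0.9], [0, 0, -1], 1], [[0, 0, -0.9], [0, 0, -1], 1], [[0, 0, -0.9], [0, 0, -1], 1], [[0, 0, 0], [0, 0, -1], 1]]}}

```text
time_s: 6.1
tool_pos: [0.5123, 0.3517, 0.1155]
tcp_rot: [[0.067, 0.998, 0.005], [0.998, -0.067, 0.002], [0.003, 0.004, -1.0]]
contact_force: [-0.1, -0.0, -1.2]
grip_width: 0.0483
gripper_force: 64.1
```

Call:
{"op": "move_arm", "data": {"increments": [[[0, 0, 0], [0, 0, -1], 1], [[0, 0, 0], [0, 0, -1], 1], [[0, 0, 0], [0, 0, -0.14], 1], [[-1, -0.1, 0], [0, 0, 0], 1], [[-1, -0.1, 0], [0, 0, 0], 1]]}}

```text
time_s: 6.72
tool_pos: [0.5118, 0.2901, 0.1126]
tcp_rot: [[-0.116, 0.993, -0.0], [0.993, 0.116, -0.0], [-0.0, -0.0, -1.0]]
contact_force: [0.3, -0.8, -0.7]
grip_width: 0.0479
gripper_force: 64.1
```

Call:
{"op": "move_arm", "data": {"increments": [[[-1, -0.1, 0], [0, 0, 0], 1], [[-1, -0.1, 0], [0, 0, 0], 1], [[-1, -0.1, 0], [0, 0, 0], 1], [[-1, -0.1, 0], [0, 0, 0], 1], [[-1, -0.1, 0], [0, 0, 0], 1]]}}

```text
time_s: 7.35
tool_pos: [0.5145, 0.1389, 0.1129]
tcp_rot: [[-0.116, 0.993, 0.0], [0.993, 0.116, -0.0], [-0.0, 0.0, -1.0]]
contact_force: [-0.3, -0.2, -0.5]
grip_width: 0.0484
gripper_force: 64.1
```

Call:
{"op": "move_arm", "data": {"increments": [[[-1, -0.1, 0], [0, 0, 0], 1], [[-1, -0.1, 0], [0, 0, 0], 1], [[-1, -0.1, 0], [0, 0, 0], 1], [[-1, 0, 0], [0, 0, 0], 1], [[-1, 0, 0], [0, 0, 0], 1]]}}

```text
time_s: 7.98
tool_pos: [0.5231, -0.0111, 0.1129]
tcp_rot: [[-0.115, 0.993, 0.0], [0.993, 0.115, 0.0], [-0.0, 0.0, -1.0]]
contact_force: [-0.4, -0.2, 0.0]
grip_width: 0.0484
gripper_force: 64.1
```

Run:
```python
from h import *
np.set_printoptions(precision=4,suppress=True)
c=calibration("wrist"); im=capture("wrist"); s=sense(); print(s["tool_pos"],s["tcp_rot"],s["grip_width"],s["gripper_force"])
for q,z in [("keyhole",.07),("bar_tip",.057),("carton_in_tray",.005)]:
    for k in tip_of("wrist",q)[:2]: print(q,round(k["p"],2),np.array(k["at"]),onz(c,k["at"],z))
cv2.imwrite("pics/w2.png",im)
```

```text
[ 0.5241 -0.0146  0.113 ] [[-0.1146  0.9934  0.0013]
 [ 0.9934  0.1146 -0.0036]
 [-0.0037  0.0009 -1.    ]] 0.048594138438938 64.09852266311646
keyhole 0.74 [326.7 101.2] [0.5118 0.0839 0.07  ]
bar_tip 0.62 [515.7 102. ] [0.6143 0.0961 0.057 ]
```

View pics/w2.png

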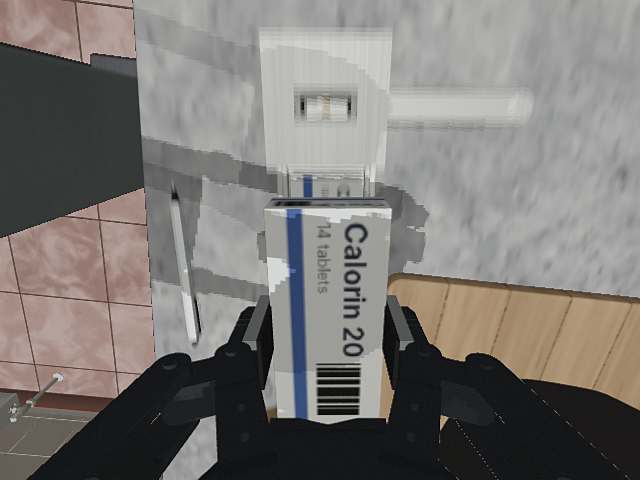

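The wrist view shows the held carton (far top edge at row 207, columns 265–391) laterally in line with the keyhole (326,106) and the tray carton; sides are parallel.

Run:
```python
from h import *
np.set_printoptions(precision=4,suppress=True)
capture("wrist"); c=calibration("wrist"); s=sense(); T=s["tool_pos"]; R=s["tcp_rot"]; print(T,R,c["xyz"])
for q in ["keyhole"]:
    for k in tip_of("wrist",q)[:1]: print(q,k["at"],onz(c,k["at"],.07), R.T@(onz(c,k["at"],.07)-T))
im=capture("wrist"); g=cv2.cvtColor(im,cv2.COLOR_BGR2GRAY).astype(int)
print("rows", g[190:222,328].tolist()); print("hole rows",g[80:135,326].tolist())
for z in(.125,.129): print(z,R.T@(onz(c,(328,207),z)-T))
print(R.T@(onz(c,(326,106),.07)-T))
```

```text
[ 0.5229 -0.0096  0.1128] [[-0.1156  0.9933 -0.0004]
 [ 0.9933  0.1156  0.0008]
 [ 0.0008 -0.0003 -1.    ]] [0.5133 0.0755 0.2561]
keyhole [328.2, 102.6] [0.5123 0.0848 0.07  ] [0.095  0.0004 0.0428]
rows [163, 144, 98, 96, 159, 162, 168, 111, 86, 49, 99, 115, 119, 96, 92, 77, 108, 124, 182, 220, 217, 215, 215, 216, 215, 217, 223, 161, 155, 157, 159, 158]
hole rows [195, 196, 195, 195, 195, 198, 208, 114, 83, 144, 140, 139, 142, 153, 74, 38, 59, 168, 154, 139, 122, 86, 141, 131, 211, 209, 208, 209, 215, 150, 134, 154, 163, 165, 157, 156, 159, 164, 104, 167, 196, 194, 193, 193, 193, 193, 192, 192, 192, 192, 192, 192, 192, 191, 193]
0.125 [ 0.0537  0.0003 -0.0122]
0.129 [ 0.0547  0.0003 -0.0162]
[ 0.0934 -0.0007  0.0428]
```

Call:
{"op": "move_arm", "data": {"increments": [[[-0.08, 0, 0.8], [0, 0, 0], 1], [[0, 0, 0.8], [0, 0, 0], 1], [[0, 0, 0.7], [0, 0, 0], 1], [[0, 0, 0.3], [0, 0, 0], 1], [[0, 0, 0.02], [0, 0, 0], 1]]}}

```text
time_s: 8.95
tool_pos: [0.5236, -0.0119, 0.0342]
tcp_rot: [[-0.117, 0.993, -0.0], [0.993, 0.117, 0.0], [0.0, -0.0, -1.0]]
contact_force: [0.4, 0.1, -1.2]
grip_width: 0.0482
gripper_force: 64.1
```

Call:
{"op": "move_arm", "data": {"increments": [[[0, 0, 0], [0, 0, 0], 1], [[0, 0, 0], [0, 0, 0], 1]]}}

```text
time_s: 9.2
tool_pos: [0.5239, -0.0125, 0.0348]
tcp_rot: [[-0.117, 0.993, 0.001], [0.993, 0.117, -0.0], [-0.0, 0.001, -1.0]]
contact_force: [0.3, -0.6, -0.7]
grip_width: 0.0485
gripper_force: 64.1
```

Not touching yet; 1.5 mm more, then release and rise.

Call:
{"op": "move_arm", "data": {"increments": [[[0, 0, 0.05], [0, 0, 0], 1], [[0, 0, 0], [0, 0, 0], 1]]}}

```text
time_s: 9.45
tool_pos: [0.5239, -0.0126, 0.0333]
tcp_rot: [[-0.117, 0.993, 0.001], [0.993, 0.117, -0.0], [-0.0, 0.001, -1.0]]
contact_force: [-1.4, 0.1, 4.3]
grip_width: 0.0487
gripper_force: 64.6
```

Call:
{"op": "move_arm", "data": {"increments": [[[0, 0, 0], [0, 0, 0], 0], [[0, 0, 0], [0, 0, 0], 0], [[0, 0, 0], [0, 0, 0], 0], [[0, 0, 0], [0, 0, 0], 0]]}}

```text
time_s: 9.95
tool_pos: [0.5235, -0.0125, 0.0326]
tcp_rot: [[-0.117, 0.993, -0.0], [0.993, 0.117, -0.0], [0.0, -0.0, -1.0]]
contact_force: [-0.3, 0.7, 0.0]
grip_width: 0.0855
gripper_force: 0.0
```

Call:
{"op": "move_arm", "data": {"increments": [[[0, 0, -1], [0, 0, 0], 0], [[0, 0, -1], [0, 0, 0], 0], [[0, 0, -1], [0, 0, 0], 0], [[0, 0, -1], [0, 0, 0], 0], [[0, 0, -1], [0, 0, 0], 0]]}}

```text
time_s: 10.58
tool_pos: [0.5233, -0.0125, 0.1836]
tcp_rot: [[-0.117, 0.993, -0.0], [0.993, 0.117, 0.0], [0.0, -0.0, -1.0]]
contact_force: [0.3, 0.2, -0.4]
grip_width: 0.0853
gripper_force: 0.0
```

Run:
```python
from h import *
np.set_printoptions(precision=4,suppress=True)
capture("wrist"); capture("wrist"); c=calibration("wrist"); im=capture("wrist"); s=sense(); T=s["tool_pos"]; R=s["tcp_rot"]; print(T,R[:,1],s["time_s"])
for q,z in (("keyhole",.07),("key_bow",.063),("key_stand",0),("bar_tip",.057)):
    for k in tip_of("wrist",q)[:1]: print(q,k["p"],k["at"],onz(c,k["at"],z))
for k in silhouettes("wrist","carton_loose"):
    m=k["mask"].astype(np.uint8); print(k["p"],k["extent"]); fitbox(c,m,.524,-.0125,6.7,.05,.11,.027,.049)
cv2.imwrite("pics/w3.png",im)
```

```text
[ 0.5245 -0.0127  0.1841] [0.9932 0.1167 0.0037] 10.725
keyhole 0.86 [325.3, 103.9] [0.5136 0.084  0.07  ]
key_bow 0.55 [285.7, 413.0] [ 0.5071 -0.2107  0.063 ]
key_stand 0.9 [292.6, 370.0] [ 0.5084 -0.2106  0.    ]
bar_tip 0.89 [462.0, 106.2] [0.6158 0.095  0.057 ]
0.76 [324.2, 221.5, 58.9, 123.8]
fit [524.6417 -14.2649   7.5473] px 0.8298690180223832
```

View pics/w3.png

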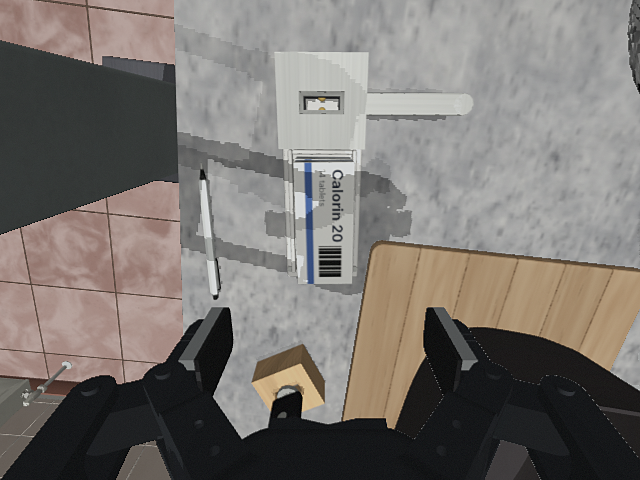

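The picture shows the carton flush on the pile (centre ~(324,221)), keyhole (325,104), stand top around (289,380) with the key rotated.

Call:
{"op": "move_arm", "data": {"increments": [[[-1, -0.2, 0], [0, 0, 0], 0], [[-1, -0.2, 0], [0, 0, 0], 0], [[-1, -0.2, 0], [0, 0, 0], 0], [[-1, -0.2, 0], [0, 0, 0], 0], [[-1, -0.2, 0], [0, 0, 0], 0]]}}

```text
time_s: 11.6
tool_pos: [0.5106, -0.1658, 0.1816]
tcp_rot: [[-0.117, 0.993, -0.002], [0.993, 0.117, 0.001], [0.001, -0.002, -1.0]]
contact_force: [0.2, 0.3, -0.1]
grip_width: 0.0855
gripper_force: 0.0
```

Call:
{"op": "move_arm", "data": {"increments": [[[-1, -0.2, 0], [0, 0, 0], 0], [[-0.5, -0.1, 0], [0, 0, 0], 0], [[0, 0, 0], [0, 0, 0], 0]]}}

```text
time_s: 11.98
tool_pos: [0.5072, -0.211, 0.182]
tcp_rot: [[-0.115, 0.993, -0.001], [0.993, 0.115, 0.001], [0.001, -0.001, -1.0]]
contact_force: [0.6, -0.1, -0.2]
grip_width: 0.0855
gripper_force: 0.0
```

Run:
```python
from h import *
np.set_printoptions(precision=4,suppress=True)
c=calibration("wrist"); im=capture("wrist"); s=sense(); T=s["tool_pos"]; R=s["tcp_rot"]; print(T,R[:,1],s["time_s"])
for q,z in (("key_bow",.063),("key_stand",0),("key",.006)):
    for k in tip_of("wrist",q)[:1]: print(q,k["p"],k["at"],onz(c,k["at"],z))
for k in silhouettes("wrist","key_stand")[:1]:
    m=k["mask"].astype(np.uint8); print(k["p"],k["extent"])
    for y in (20,45,70): fitbox(c,m,.508,-.21,y,.06,.06,0,.034)
for k in silhouettes("wrist","key")[:1]: print(k["p"],k["extent"])
x,y=map(int,k["extent"][:2]); a=im[max(0,y-100):y+100,max(0,x-130):x+130]; print(max(0,y-100),max(0,x-130))
cv2.imwrite("pics/w4.png",im);cv2.imwrite("pics/w4c.png",cv2.resize(a,None,fx=3,fy=3,interpolation=cv2.INTER_CUBIC))
```

```text
[ 0.5073 -0.2102  0.1822] [ 0.9933  0.1159 -0.0007] 12.025
key_bow 0.91 [327.2, 233.2] [ 0.507  -0.2112  0.063 ]
key_stand 0.97 [323.9, 213.2] [ 0.5035 -0.2113  0.    ]
key 0.85 [327.0, 214.1] [ 0.5065 -0.2102  0.006 ]
0.96 [324.7, 217.6, 91.2, 89.1]
fit [ 506.6015 -212.5024   31.6671] px 0.3308541753490486
fit [ 506.605  -212.4995   31.6655] px 0.33085462578811664
fit [ 506.6    -212.5033   31.6681] px 0.3308530045646949
0.81 [325.9, 231.1, 36.3, 43.4]
131 195
```

View pics/w4c.png

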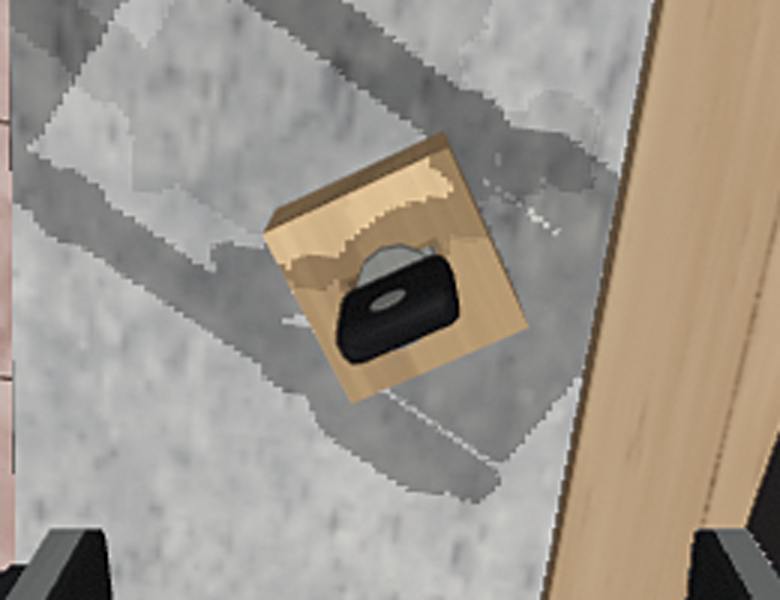

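View pics/w4.png

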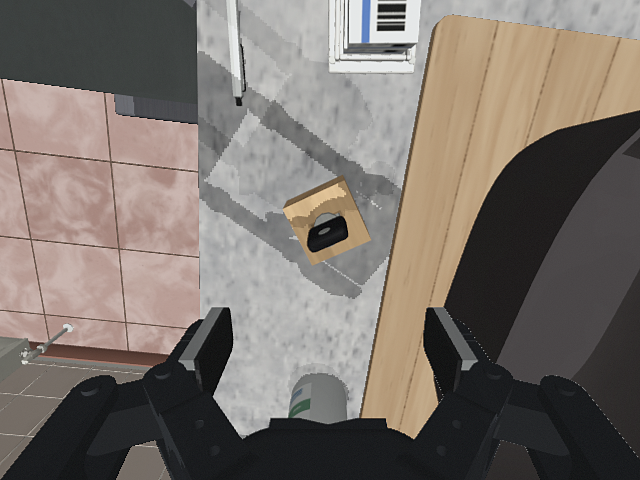

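Key bow at about (327,232) in the full picture, stand slot along yaw ≈31.7°, and no obstacle for the fingers across it. Rotate the tool so it closes along the key's y.

Call:
{"op": "move_arm", "data": {"increments": [[[0, 0, 0], [0, 0, -1], 0], [[0, 0, 0], [0, 0, -1], 0], [[0, 0, 0], [0, 0, -1], 0], [[0, 0, 0], [0, 0, -1], 0], [[0, 0, 0], [0, 0, -1], 0]]}}

```text
time_s: 12.9
tool_pos: [0.5076, -0.21, 0.1829]
tcp_rot: [[-0.529, 0.849, 0.0], [0.849, 0.529, 0.0], [-0.0, 0.0, -1.0]]
contact_force: [-0.2, -0.1, -0.4]
grip_width: 0.0853
gripper_force: 0.0
```

Call:
{"op": "move_arm", "data": {"increments": [[[0, 0, 0], [0, 0, -1], 0], [[0, 0, 0], [0, 0, -1], 0], [[0, 0, 0], [0, 0, -1], 0], [[0, 0, 0], [0, 0, -1], 0], [[0, 0, 0], [0, 0, -1], 0]]}}

```text
time_s: 13.52
tool_pos: [0.5076, -0.21, 0.1829]
tcp_rot: [[-0.838, 0.546, 0.0], [0.546, 0.838, 0.0], [-0.0, 0.0, -1.0]]
contact_force: [-1.2, -0.8, 0.8]
grip_width: 0.0853
gripper_force: 0.0
```

Call:
{"op": "move_arm", "data": {"increments": [[[0, 0, 0], [0, 0, -1], 0], [[0, 0, 0], [0, 0, -1], 0], [[0, 0, 0], [0, 0, -1], 0], [[0, 0, 0], [0, 0, -1], 0], [[0, 0, 0], [0, 0, -1], 0]]}}

```text
time_s: 14.15
tool_pos: [0.5076, -0.21, 0.1829]
tcp_rot: [[-0.99, 0.141, 0.0], [0.141, 0.99, 0.0], [-0.0, 0.0, -1.0]]
contact_force: [-0.4, -0.4, 0.2]
grip_width: 0.0856
gripper_force: 0.0
```

Call:
{"op": "move_arm", "data": {"increments": [[[0, 0, 0], [0, 0, -1], 0], [[0, 0, 0], [0, 0, -1], 0], [[0, 0, 0], [0, 0, -1], 0], [[0, 0, 0], [0, 0, -1], 0], [[0, 0, 0], [0, 0, -1], 0]]}}

```text
time_s: 14.78
tool_pos: [0.5076, -0.21, 0.1829]
tcp_rot: [[-0.957, -0.291, 0.0], [-0.291, 0.957, 0.0], [-0.0, 0.0, -1.0]]
contact_force: [0.2, -0.4, -0.2]
grip_width: 0.0853
gripper_force: 0.0
```

Call:
{"op": "move_arm", "data": {"increments": [[[0, 0, 0], [0, 0, -1], 0], [[0, 0, 0], [0, 0, -1], 0], [[0, 0, 0], [0, 0, -0.6], 0], [[0, 0, 0], [0, 0, 0], 0]]}}

```text
time_s: 15.28
tool_pos: [0.5076, -0.2101, 0.1829]
tcp_rot: [[-0.869, -0.496, 0.0], [-0.496, 0.869, -0.0], [-0.0, -0.0, -1.0]]
contact_force: [-0.9, 0.2, -0.9]
grip_width: 0.0853
gripper_force: 0.0
```

Run:
```python
from h import *
np.set_printoptions(precision=4,suppress=True)
c=calibration("wrist"); im=capture("wrist"); s=sense(); T=s["tool_pos"]; R=s["tcp_rot"]; print(T,R[:,1],s["joint_positions"],s["time_s"])
print("psi",np.degrees(np.arctan2(R[1,1],R[0,1])))
for k in tip_of("wrist","key_bow")[:1]: P=onz(c,k["at"],.063);print("bow",k["p"],k["at"],P,R.T@(P-T))
for k in silhouettes("wrist","key_stand")[:1]:
    m=k["mask"].astype(np.uint8); v=fitbox(c,m,.508,-.21,31,.06,.06,0,.034); print(R.T@(np.array([v[0]/1000,v[1]/1000,.063])-T))
cv2.imwrite("pics/w5.png",im)
```

```text
[ 0.5076 -0.2102  0.1828] [-0.4953  0.8687 -0.0001] [ -29.7587   15.436    93.9061    0.0092   70.6469 -149.4491] 15.325
psi 119.6872576077316
bow 0.7 [324.0, 230.4] [ 0.508  -0.2127  0.063 ] [ 0.0009 -0.0023  0.1198]
fit [ 506.5106 -212.6091   32.6519] px 4.743952094614215
[ 0.0022 -0.0015  0.1198]
```

Call:
{"op": "move_arm", "data": {"increments": [[[0.05, -0.05, 1], [0, 0, 0], 0], [[0, 0, 1], [0, 0, 0], 0], [[0, 0, 1], [0, 0, 0], 0], [[0, 0, 1], [0, 0, 0], 0], [[0, 0, 0.56], [0, 0, 0], 0]]}}

```text
time_s: 16.05
tool_pos: [0.5062, -0.2123, 0.0444]
tcp_rot: [[-0.869, -0.495, -0.002], [-0.495, 0.869, 0.001], [0.001, 0.002, -1.0]]
contact_force: [0.6, 0.1, -0.3]
grip_width: 0.0851
gripper_force: 0.0
```

Call:
{"op": "move_arm", "data": {"increments": [[[0, 0, 0], [0, 0, 0], 1], [[0, 0, 0], [0, 0, 0], 1], [[0, 0, 0], [0, 0, 0], 1], [[0, 0, 0], [0, 0, 0], 1], [[0, 0, 0], [0, 0, 0], 1]]}}

```text
time_s: 16.68
tool_pos: [0.5075, -0.213, 0.0468]
tcp_rot: [[-0.869, -0.495, 0.002], [-0.495, 0.869, -0.001], [-0.001, -0.001, -1.0]]
contact_force: [-0.5, -0.1, 4.5]
grip_width: 0.0113
gripper_force: 58.7
```

Call:
{"op": "move_arm", "data": {"increments": [[[0, 0, 0], [0, 0, 0], 1], [[0, 0, 0], [0, 0, 0], 1], [[0, 0, 0], [0, 0, 0], 1]]}}

```text
time_s: 17.05
tool_pos: [0.5075, -0.2131, 0.0468]
tcp_rot: [[-0.869, -0.495, 0.001], [-0.495, 0.869, -0.001], [-0.001, -0.001, -1.0]]
contact_force: [-0.8, 0.0, 5.6]
grip_width: 0.0116
gripper_force: 58.9
```

Key gripped (11.5 mm). Lift, turn to the holder's heading and go to a viewing pose just beyond the keyhole.

Call:
{"op": "move_arm", "data": {"increments": [[[0, 0, -0.8], [0, 0, 0], 1], [[0, 0, -1], [0, 0, 0], 1], [[0, 0, -1], [0, 0, 1], 1], [[0, 0, -0.5], [0, 0, 1], 1], [[0, 0, 0], [0, 0, 1], 1]]}}

```text
time_s: 17.68
tool_pos: [0.5076, -0.2131, 0.1463]
tcp_rot: [[-0.968, -0.251, 0.003], [-0.251, 0.968, -0.001], [-0.002, -0.002, -1.0]]
contact_force: [-0.4, 0.6, -0.7]
grip_width: 0.0112
gripper_force: 58.8
```

Call:
{"op": "move_arm", "data": {"increments": [[[0, 0, 0], [0, 0, 1], 1], [[0, 0, 0], [0, 0, 0.6], 1], [[-0.3, 1, 0], [0, 0, 0], 1], [[-0.3, 1, 0], [0, 0, 0], 1], [[-0.3, 1, 0], [0, 0, 0], 1]]}}

```text
time_s: 18.3
tool_pos: [0.523, -0.1193, 0.1445]
tcp_rot: [[-0.993, -0.116, -0.001], [-0.116, 0.993, 0.0], [0.001, 0.0, -1.0]]
contact_force: [0.3, -1.2, -0.0]
grip_width: 0.011
gripper_force: 58.8
```

Call:
{"op": "move_arm", "data": {"increments": [[[-0.3, 1, 0], [0, 0, 0], 1], [[-0.3, 1, 0], [0, 0, 0], 1], [[-0.3, 1, 0], [0, 0, 0], 1], [[-0.3, 1, 0], [0, 0, 0], 1], [[-0.3, 1, 0], [0, 0, 0], 1]]}}

```text
time_s: 18.92
tool_pos: [0.5503, 0.035, 0.1445]
tcp_rot: [[-0.993, -0.117, -0.001], [-0.117, 0.993, -0.0], [0.001, 0.0, -1.0]]
contact_force: [0.0, 0.1, -0.8]
grip_width: 0.011
gripper_force: 58.8
```

Call:
{"op": "move_arm", "data": {"increments": [[[-0.3, 1, 0], [0, 0, 0], 1], [[0, 0.8, 0], [0, 0, 0], 1], [[0, 0, 0], [0, 0, 0], 1], [[0, 0, 0], [0, 0, 0], 1]]}}

```text
time_s: 19.42
tool_pos: [0.5529, 0.0881, 0.1447]
tcp_rot: [[-0.993, -0.117, -0.0], [-0.117, 0.993, -0.001], [0.0, -0.001, -1.0]]
contact_force: [-0.7, -0.8, -0.2]
grip_width: 0.011
gripper_force: 58.8
```

Run:
```python
from h import *
np.set_printoptions(precision=4,suppress=True)
c=calibration("wrist"); im=capture("wrist"); s=sense(); T=s["tool_pos"]; R=s["tcp_rot"]; print(T,R[:,1],s["grip_width"],s["gripper_force"],s["contact_force"],s["time_s"])
print("psi",np.degrees(np.arctan2(R[1,1],R[0,1])))
for q,z in (("keyhole",.07),("key_collar",T[2]-.0128),("key",T[2]-.0408),("bar_tip",.057)):
    for k in tip_of("wrist",q)[:1]: P=onz(c,k["at"],z);print(q,k["p"],k["at"],P,R.T@(P-T))
cv2.imwrite("pics/w6.png",im)
```

```text
[0.553  0.0879 0.1447] [-0.1163  0.9932 -0.0006] 0.010863566128830165 58.81846725940704 [ 0.0458 -0.4128 -0.7335] 19.475
psi 96.6773335308237
keyhole 0.78 [330.9, 193.1] [0.5119 0.0861 0.07  ] [0.0411 0.003  0.0748]
key_collar 0.73 [329.7, 294.5] [0.5524 0.0899 0.1319] [0.0004 0.0021 0.0128]
key 0.98 [328.5, 271.4] [0.5522 0.0892 0.1039] [0.0007 0.0015 0.0408]
```

View pics/w6.png

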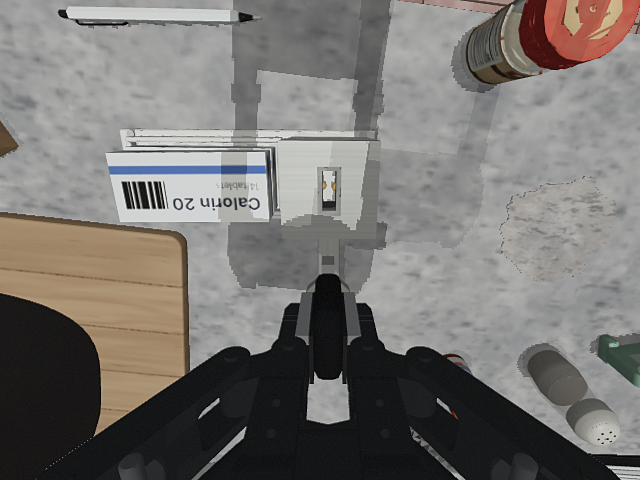

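The view shows the keyhole's mouth about columns 317–342, rows 167–211, and the key end-on below it at about column 328; I'll refine the edges numerically.

Run:
```python
from h import *
np.set_printoptions(precision=4,suppress=True,linewidth=200)
im=cv2.imread("pics/w6.png"); g=cv2.cvtColor(im,cv2.COLOR_BGR2GRAY)
print("cols 308-350"); [print(r,g[r,308:350].tolist()) for r in (175,189,200)]
print("rows 155-222"); [print(k,g[155:222,k].tolist()) for k in (323,330,336)]
print("blade rows 236-285 cols 308-352 step"); [print(r,g[r,308:352].tolist()) for r in range(238,286,5)]
```

```text
cols 308-350
175 [195, 197, 196, 197, 197, 197, 197, 198, 203, 168, 152, 158, 164, 170, 54, 136, 206, 204, 202, 203, 202, 203, 203, 209, 138, 125, 138, 55, 97, 145, 145, 141, 138, 170, 182, 182, 181, 181, 181, 182, 182, 181]
189 [197, 198, 198, 197, 198, 200, 180, 180, 184, 164, 146, 143, 144, 148, 64, 131, 205, 205, 203, 202, 201, 200, 202, 208, 165, 115, 137, 70, 117, 141, 139, 142, 87, 181, 185, 181, 181, 181, 181, 181, 181, 181]
200 [193, 193, 193, 193, 195, 177, 175, 177, 180, 160, 150, 147, 148, 152, 54, 139, 225, 228, 218, 156, 145, 147, 151, 159, 149, 151, 150, 47, 143, 150, 143, 137, 139, 179, 180, 178, 178, 179, 178, 179, 178, 178]
rows 155-222
323 [199, 195, 198, 200, 199, 200, 199, 197, 196, 197, 199, 193, 146, 154, 157, 163, 208, 210, 210, 213, 136, 124, 126, 125, 127, 130, 97, 125, 145, 156, 160, 156, 148, 122, 131, 207, 210, 209, 209, 209, 209, 209, 210, 214, 140, 139, 43, 24, 30, 28, 32, 27, 33, 67, 73, 88, 148, 152, 152, 159, 135, 112, 113, 114, 115, 112, 116]
330 [191, 181, 180, 182, 190, 192, 192, 182, 178, 180, 181, 174, 140, 142, 142, 131, 209, 206, 204, 204, 203
[... 1983 characters left out ...]
4, 113, 113, 113, 114, 113, 115, 111, 114, 114, 114, 107, 83, 93, 91, 93, 89, 109, 112, 111, 113, 112, 114, 113, 114]
273 [106, 108, 108, 109, 108, 107, 104, 106, 103, 98, 119, 143, 152, 143, 105, 75, 73, 74, 73, 76, 73, 75, 73, 70, 99, 95, 134, 149, 145, 139, 127, 86, 90, 92, 90, 88, 106, 109, 109, 111, 111, 115, 117, 119]
278 [106, 105, 107, 106, 104, 108, 113, 100, 71, 19, 9, 8, 9, 10, 11, 11, 14, 14, 11, 10, 9, 11, 10, 15, 11, 15, 10, 10, 15, 6, 5, 42, 87, 98, 98, 95, 95, 117, 119, 120, 121, 122, 122, 122]
283 [110, 98, 75, 66, 67, 70, 82, 40, 12, 13, 14, 14, 12, 16, 12, 9, 16, 14, 19, 14, 13, 12, 15, 15, 15, 11, 12, 11, 11, 12, 13, 8, 33, 81, 70, 68, 66, 83, 98, 121, 120, 118, 117, 115]
```

Run:
```python
from h import *
np.set_printoptions(precision=4,suppress=True,linewidth=200)
c=calibration("wrist"); s=sense(); T=s["tool_pos"]; R=s["tcp_rot"]; print(T)
f=lambda p,z:R.T@(onz(c,p,z)-T)
print("hole",f((328.5,191),.07)); print("blade top edge",f((327.7,267.5),T[2]-.0248)); print("blade low edge",f((327.7,256.5),T[2]-.0408),f((327.7,256.5),T[2]-.0378))
print("bow top back/front?", f((327.7,276),T[2]+.0312)); print("bar",f((328.3,250),.057))
g=cv2.cvtColor(cv2.imread("pics/w6.png"),cv2.COLOR_BGR2GRAY); print(g[252:300,328].tolist())
```

```text
[0.5532 0.0879 0.1449]
hole [0.0424 0.0012 0.0749]
blade top edge [0.0102 0.0007 0.0248]
blade low edge [0.0102 0.0007 0.0408] [0.0114 0.0007 0.0378]
bow top back/front? [ 0.0317  0.0007 -0.0312]
bar [-0.0037  0.0012  0.0879]
[113, 111, 114, 105, 77, 75, 76, 76, 77, 77, 78, 74, 83, 116, 115, 114, 113, 114, 113, 115, 123, 73, 16, 11, 10, 14, 9, 14, 15, 11, 10, 13, 11, 15, 12, 5, 12, 15, 10, 9, 12, 13, 17, 12, 17, 14, 9, 11]
```

Call:
{"op": "move_arm", "data": {"increments": [[[0.7, 0.02, 0], [0, 0, 0], 1], [[0.71, 0, 0], [0, 0, 0], 1], [[0, 0, 0], [0, 0, 0], 1], [[0, 0, 0.5], [0, 0, 0], 1], [[0, 0, 0.5], [0, 0, 0], 1]]}}

```text
time_s: 20.3
tool_pos: [0.5118, 0.0843, 0.1138]
tcp_rot: [[-0.993, -0.116, 0.001], [-0.116, 0.993, 0.0], [-0.001, -0.0, -1.0]]
contact_force: [0.2, 1.0, -0.6]
grip_width: 0.0111
gripper_force: 58.8
```

Call:
{"op": "move_arm", "data": {"increments": [[[0, 0, 0.2], [0, 0, 0], 1], [[0, 0, 0.1], [0, 0, 0], 1], [[0, 0, 0.1], [0, 0, 0], 1]]}}

```text
time_s: 20.68
tool_pos: [0.5114, 0.0844, 0.1028]
tcp_rot: [[-0.993, -0.117, 0.0], [-0.117, 0.993, -0.0], [-0.0, -0.0, -1.0]]
contact_force: [0.3, -0.5, -0.8]
grip_width: 0.0114
gripper_force: 58.8
```

The blade is 8 mm in, contact-free. Push on with small twists.

Call:
{"op": "move_arm", "data": {"increments": [[[0, 0, 0.15], [0, 0, 0.5], 1], [[0, 0, 0.15], [0, 0, -1], 1], [[0, 0, 0.1], [0, 0, 1], 1], [[0, 0, 0.1], [0, 0, -1], 1], [[0, 0, 0.1], [0, 0, 0.5], 1]]}}

```text
time_s: 21.3
tool_pos: [0.5124, 0.0834, 0.086]
tcp_rot: [[-0.993, -0.117, 0.003], [-0.117, 0.993, -0.002], [-0.003, -0.002, -1.0]]
contact_force: [-0.3, -3.6, 3.8]
grip_width: 0.0113
gripper_force: 59.4
```

Call:
{"op": "move_arm", "data": {"increments": [[[0, 0, 0.1], [0, 0, 0.5], 1], [[0, 0, 0.05], [0, 0, -1], 1], [[0, 0, 0.05], [0, 0, 1], 1], [[0, 0, 0], [0, 0, -1], 1], [[0, 0, 0], [0, 0, 0.5], 1]]}}

```text
time_s: 21.92
tool_pos: [0.5125, 0.0842, 0.0828]
tcp_rot: [[-0.993, -0.117, 0.005], [-0.117, 0.993, -0.001], [-0.005, -0.001, -1.0]]
contact_force: [-4.8, -0.9, 20.9]
grip_width: 0.011
gripper_force: 62.2
```

Call:
{"op": "move_arm", "data": {"increments": [[[0, 0, 0.04], [0, 0, 0.6], 1], [[0, 0, 0], [0, 0, -1], 1], [[0, 0, 0], [0, 0, 1], 1], [[0, 0, 0], [0, 0, -0.6], 1], [[0, 0, 0], [0, 0, 0], 1]]}}

```text
time_s: 22.55
tool_pos: [0.5126, 0.0843, 0.0827]
tcp_rot: [[-0.993, -0.117, 0.005], [-0.117, 0.993, -0.0], [-0.005, -0.001, -1.0]]
contact_force: [-6.6, -1.4, 29.4]
grip_width: 0.0109
gripper_force: 63.3
```

Run:
```python
from h import *
s=sense(); print(s["tool_pos"],s["contact_force"],s["ft_torque"],s["joint_positions"],s["time_s"])
```

```text
[0.51261123 0.08432138 0.08270674] [-6.57752185 -1.35292378 29.4062704 ] [-0.12885953  1.31370864 -0.01847899] [ 1.67793326e+00  1.84163757e+01  1.05856567e+02 -2.38057688e-02
  5.54194544e+01 -9.50388677e+01] 22.55
```

Home (hard stop at the expected height). Ease the push a little and turn clockwise.

Call:
{"op": "move_arm", "data": {"increments": [[[0, 0, -0.05], [0, 0, 1], 1], [[0, 0, 0], [0, 0, 1], 1], [[0, 0, 0], [0, 0, 1], 1], [[0, 0, 0], [0, 0, 1], 1], [[0, 0, 0], [0, 0, 1], 1]]}}

```text
time_s: 23.18
tool_pos: [0.5125, 0.084, 0.0827]
tcp_rot: [[-0.949, 0.316, 0.005], [0.316, 0.949, -0.001], [-0.005, 0.001, -1.0]]
contact_force: [-4.6, -1.4, 19.0]
grip_width: 0.011
gripper_force: 61.8
```

Run:
```python
from h import *
s=sense(); c=calibration("side"); capture("side"); print(s["tool_pos"],s["contact_force"],s["ft_torque"],s["time_s"])
for k in tip_of("side","bar_tip")[:1]:
    P=onz(c,k["at"],.055); print(k["p"],P,np.degrees(np.arctan2(P[1]-.0842,P[0]-.512)))
```

```text
[0.51253452 0.08404753 0.08273367] [-4.58470007 -1.39868663 19.01754011] [-0.22168377  0.78920216  0.1850474 ] 23.175
0.6 [0.60535826 0.05652192 0.055     ] -16.513600817436906
```

The bar follows (now ≈ −16°, about 23° turned). Continue.

Call:
{"op": "move_arm", "data": {"increments": [[[0, 0, 0], [0, 0, 1], 1], [[0, 0, 0], [0, 0, 1], 1], [[0, 0, 0], [0, 0, 1], 1], [[0, 0, 0], [0, 0, 1], 1], [[0, 0, 0], [0, 0, 1], 1]]}}

```text
time_s: 23.9
tool_pos: [0.5123, 0.0834, 0.0828]
tcp_rot: [[-0.727, 0.687, 0.004], [0.687, 0.727, -0.002], [-0.004, 0.001, -1.0]]
contact_force: [-4.4, -3.6, 20.2]
grip_width: 0.0114
gripper_force: 61.9
```

Call:
{"op": "move_arm", "data": {"increments": [[[0, 0, 0], [0, 0, 1], 1], [[0, 0, 0], [0, 0, 1], 1], [[0, 0, 0], [0, 0, 1], 1], [[0, 0, 0], [0, 0, 1], 1], [[0, 0, 0], [0, 0, 1], 1]]}}

```text
time_s: 24.52
tool_pos: [0.5118, 0.0831, 0.0828]
tcp_rot: [[-0.369, 0.929, 0.003], [0.929, 0.369, -0.003], [-0.004, 0.002, -1.0]]
contact_force: [-4.8, -5.0, 21.2]
grip_width: 0.0113
gripper_force: 62.0
```

Call:
{"op": "move_arm", "data": {"increments": [[[0, 0, 0], [0, 0, 1], 1], [[0, 0, 0], [0, 0, 1], 1], [[0, 0, 0], [0, 0, 0.8], 1], [[0, 0, 0], [0, 0, 0], 1], [[0, 0, 0], [0, 0, 0], 1]]}}

```text
time_s: 25.15
tool_pos: [0.5115, 0.0829, 0.0828]
tcp_rot: [[-0.136, 0.991, 0.003], [0.991, 0.136, -0.003], [-0.003, 0.002, -1.0]]
contact_force: [-5.8, -3.9, 21.4]
grip_width: 0.0108
gripper_force: 62.1
```

Run:
```python
from h import *
s=sense(); R=s["tcp_rot"]; print("psi",np.degrees(np.arctan2(R[1,1],R[0,1])),s["tool_pos"],s["contact_force"],s["ft_torque"],s["time_s"],s["gripper_force"])
for n in("side","scene"):
  c=calibration(n); im=capture(n); cv2.imwrite(f"pics/{n}9.png",im)
  for q,z in(("bar_tip",.055),("carton_loose",.027)):
   for k in tip_of(n,q)[:1]:
    P=onz(c,k["at"],z); print(n,q,k["p"],k["at"],P,np.degrees(np.arctan2(P[1]-.0842,P[0]-.512)))
cv2.imwrite("pics/s9c.png",cv2.resize(cv2.imread("pics/side9.png")[210:350,290:450],None,fx=4,fy=4,interpolation=cv2.INTER_CUBIC))
```

```text
psi 7.793045938172399 [0.51152783 0.08294932 0.08275757] [-5.75499703 -3.89367527 21.44546672] [-0.85836736  1.13377866  0.05105196] 25.15 62.0841121673584
side bar_tip 0.54 [337.5, 262.4] [ 0.54008099 -0.0088998   0.055     ] -73.2155108705648
side carton_loose 0.71 [344.5, 264.6] [ 0.51973379 -0.00593893  0.027     ] -85.09611219409634
scene bar_tip 0.41 [310.3, 263.8] [ 0.52624491 -0.01012707  0.055     ] -81.41230207817942
scene carton_loose 0.57 [313.4, 271.2] [ 0.52726929 -0.02061356  0.027     ] -81.71143143629581
```

View pics/s9c.png

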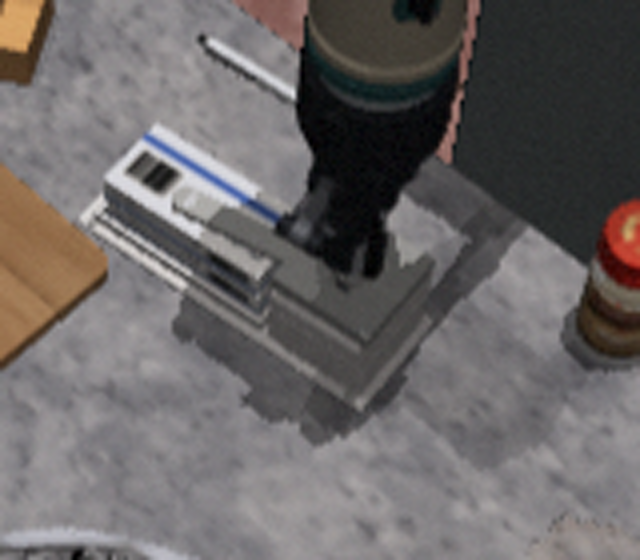

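The crop shows the bar lying over the upper carton, nearly parallel with it, carton still flush; a few degrees more for margin.

Call:
{"op": "move_arm", "data": {"increments": [[[0, 0, 0], [0, 0, 0.6], 1], [[0, 0, 0], [0, 0, 0.6], 1], [[0, 0, 0], [0, 0, 0], 1], [[0, 0, 0], [0, 0, 0], 1]]}}

```text
time_s: 25.95
tool_pos: [0.5114, 0.0829, 0.0827]
tcp_rot: [[-0.031, 1.0, 0.002], [0.999, 0.031, -0.003], [-0.003, 0.002, -1.0]]
contact_force: [-7.0, -4.5, 22.0]
grip_width: 0.0112
gripper_force: 62.1
```

Run:
```python
from h import *
s=sense(); R=s["tcp_rot"]; print("psi",np.degrees(np.arctan2(R[1,1],R[0,1])),s["tool_pos"],s["contact_force"],s["ft_torque"],s["time_s"],s["gripper_force"])
from scipy.optimize import minimize
for n in("side","scene"):
  c=calibration(n); im=capture(n)
  for k in tip_of(n,"bar_tip")[:1]:
    P=onz(c,k["at"],.056); print(n,k["p"],k["at"],P)
  print("expected at 1.35,1.45,1.57", [proj(c,np.array([.512+.106*np.cos(a),.0842+.106*np.sin(a),.056])).round(1).tolist() for a in (np.radians(6.7)-np.array([1.35,1.45,1.57]))])
```

```text
psi 1.8043058483754895 [0.5113673  0.08294217 0.08273811] [-7.01639238 -4.48001457 21.99406661] [-0.85641023  1.17776224  0.09036711] 25.95 62.12333858013153
side 0.73 [338.8, 255.6] [ 0.52533928 -0.01918331  0.056     ]
expected at 1.35,1.45,1.57 [[333.1, 262.2], [335.3, 258.7], [338.5, 254.9]]
scene 0.67 [313.3, 263.0] [ 0.52229335 -0.01656821  0.056     ]
expected at 1.35,1.45,1.57 [[306.1, 259.3], [309.8, 260.3], [314.0, 261.9]]
```

```bash
python3 -c "
from cell import *
print(hand_in())"
```

```text
the job is handed in; nothing more can be done
None
```

I laid the loose carton flush on the one in the tray and pushed the key fully home. I then turned it a quarter clockwise; the bar lies over the pile at about 1.55 rad by the cameras. The arm is still gripping the key at about 60 N and the job is handed in; no verdict came back.

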